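Turn the stock tags to match the parts bins

ROBOT

A 6-joint arm with a two-finger parallel gripper is mounted at the origin on the work surface. World frame = base frame: x ahead of the robot, y to its left, z up, the work surface at z = 0. Lengths are in m, angles in rad, forces in N, time in s.
With the tool pointing down it reaches from about 0.3 to 0.75 m from the base axis. Payload 8.5 kg.
Tool frame: the origin (TCP) lies between the finger pads; the fingertips stand 11 mm ahead of it and the grasp point (between the pads) lies 8 mm behind it (tip_extent is the z of the fingertips in the tool frame, in m); z points along the fingers, y is the direction in which the jaws open and shut (so a half turn about z gives the same grasp; the last joint's range is limited). The gripper opens to 85 mm and grips with 20 to 120 N. Pads are 22 mm wide; open, the fingers measure 114 mm over their backs; the gripper's body (76 mm by 85 mm) begins 54 mm behind the grasp point. The pads swing forward as they close: fully open they stand 13 mm farther back than shut.
Start: joints at [-1.391, 0.381, 1.297, -0, 1.464, -0.215], TCP at [0.212, -0.508, 0.242] pointing down, gripper open.
Joint ranges: [-3.11, 3.11], [-0.89, 2.33], [0.22, 2.48], [-1.42, 4.56], [0.17, 2.85], [-2.88, 2.88]. Speed limits (rad/s): [2.39, 2.39, 3.14, 3.14, 3.14, 3.14].

INTERFACE

Orientations are given as a rotation vector (axis times angle).
In Python, from bench import observe, get_image, camera_model, hand_in, tip_extent gives the robot as it stands. The module is installed in compiled form; this text tells all that it offers.
- The arm moves only by the tool apply_moves, never from a script. Its argument "plan" is text: rows parted by semicolons, each of 7 numbers parted by spaces: the shift along the tool's x, y, z in m, then the turn, a rotation vector about the tool's x, y, z in rad, then the finger opening in m, from 0 to 0.0854. A call has 1 to 20 rows; each row shifts and turns the pose as measured when the row begins, along the tool's axes as they then stand; what a row does not reach is not made up. A row lasts 1/10 s, in which the tool goes at most 50 mm and 8.59 degrees, less where a joint would pass 70% of its speed; a pose out of reach is approached as far as the arm can. A call is refused whole if a number of a shift passes 0.05 or a number of a turn 0.15, either way. A call with a gripper value outside its range is refused whole. The fingers move at their own pace and stop on an object; the grip force is fixed at half the most. Time passes only in rows, so rows that do not move let the fingers close. It gives the time, the measured TCP pose, the force and the opening at its end, in the units of the state.
- observe(): the state, without advancing time (a new reading comes with each control period).
- get_image(name): name is "side" or "top"; returns (picture, depth): 480x640x3 uint8, red, green, blue; 480x640 float32, m along the optical axis (not along the pixel's ray), 0 where there is no reading.
- camera_model(name): a dict with "camera_matrix" (3x3 intrinsics, pixels), "D" ([k1, k2, p1, p2, k3] as OpenCV has them; the pictures are not rectified), "position" and "attitude" of the camera in the world. Camera axes: x right, y down, z forward; pixel columns grow to the right and rows downward; lengths in m; the calibration is good to about 2 mm. A picture is of the moment at which its call begins. camera_model takes no time and is no camera call.
- hand_in(): hands the job in, once; it reports no verdict.
The state is a dict: "clock": time; "q": joint angles; "joint_velocities": joint speeds; "effort": joint torques, N m; "tcp_pos": TCP position; "ee_rot": TCP orientation; "force": force on the tool from outside, world axes, zero at the start; "ft_torque": the same for the moment, N m; "finger_gap": finger opening in m.
Only numpy, scipy, OpenCV 4.12 (cv2) and the standard library are available. Lean on these libraries where they do the work, as an engineer would, in place of code of your own. Each camera call takes 0.05 s, during which the arm holds its last target.

TASK

Four red parts bins stand in a tray, each with a hinged stock tag in front of it, and some tags are wrong. Push the wrong tags over like pages, so that only the three full bins show the disc face of their tag and the nearly empty bin shows the bar face of its own, every tag lying fully over on its stop. Push the thin leaves gently, without pinching them, and leave the bins and the loose parts and tools where they are.

Things in the scene. Friction and masses are not known exactly. Their poses are not given: they have to be found in the camera images.
- bin_bolts: Red plastic parts bin, heaped FULL of hex bolts. 150 long x 112 wide, 75 high at the back, 36 at its front lip; contents up to about 80 high. Loose, stands on the tray. Origin: centre of its underside; x points to its back, z up. Its tag is the one straight in front of it (hinge 154 mm nearer the robot); bins and tags stand in four columns 140 apart.
- bin_bushes: Red plastic parts bin, heaped FULL of short round steel bushes. 150 long x 112 wide, 75 high at the back, 36 at its front lip; contents up to about 80 high. Loose, stands on the tray. Origin: centre of its underside; x points to its back, z up. Its tag is the one straight in front of it (hinge 154 mm nearer the robot); bins and tags stand in four columns 140 apart.
- bin_nuts: Red plastic parts bin, heaped FULL of hex nuts. 150 long x 112 wide, 75 high at the back, 36 at its front lip; contents up to about 80 high. Loose, stands on the tray. Origin: centre of its underside; x points to its back, z up. Its tag is the one straight in front of it (hinge 154 mm nearer the robot); bins and tags stand in four columns 140 apart.
- bin_low: Red plastic parts bin, nearly EMPTY: only two bolts lie on its floor. 150 long x 112 wide, 75 high at the back, 36 at its front lip; contents up to about 80 high. Loose, stands on the tray. Origin: centre of its underside; x points to its back, z up. Its tag is the one straight in front of it (hinge 154 mm nearer the robot); bins and tags stand in four columns 140 apart.
- tag_a (a joint): Hinge of a stock tag, rad. 0: leaf on its left (+y) stop, bar face up = reorder. 2.14: turned over like a page onto its right (-y) stop, disc face up = in stock. At both stops the leaf rises 0.5 rad (29 deg) from hinge to free edge. Swings freely, no spring, 50 g leaf, lightly damped; upright at 1.07 and past that it falls over by its own weight.
- tag_a_hinge (a point): Middle of this tag's hinge axis, 56 mm above the table, on a small fixed bracket (84 along the hinge, 40 across). x axis: along the hinge, towards the bin; y: towards the left stop; z: up.
- tag_a_edge (a point): Middle of the leaf's free edge, a rolled bead 6 thick, 64 long, 42 mm from the hinge. Leaf: aluminium sheet 2.6 thick, one face with a black bar (46 x 10), the other a black disc (29). At rest the edge is 76 mm above the table, open below, so a fingertip fits under it from its outer side. Edges of neighbours lying towards each other: 60 mm apart. x axis: along the hinge.
- tag_b (a joint): Hinge of a stock tag, rad. 0: leaf on its left (+y) stop, bar face up = reorder. 2.14: turned over like a page onto its right (-y) stop, disc face up = in stock. At both stops the leaf rises 0.5 rad (29 deg) from hinge to free edge. Swings freely, no spring, 50 g leaf, lightly damped; upright at 1.07 and past that it falls over by its own weight.
- tag_b_hinge (a point): Middle of this tag's hinge axis, 56 mm above the table, on a small fixed bracket (84 along the hinge, 40 across). x axis: along the hinge, towards the bin; y: towards the left stop; z: up.
- tag_b_edge (a point): Middle of the leaf's free edge, a rolled bead 6 thick, 64 long, 42 mm from the hinge. Leaf: aluminium sheet 2.6 thick, one face with a black bar (46 x 10), the other a black disc (29). At rest the edge is 76 mm above the table, open below, so a fingertip fits under it from its outer side. Edges of neighbours lying towards each other: 60 mm apart. x axis: along the hinge.
- tag_c (a joint): Hinge of a stock tag, rad. 0: leaf on its left (+y) stop, bar face up = reorder. 2.14: turned over like a page onto its right (-y) stop, disc face up = in stock. At both stops the leaf rises 0.5 rad (29 deg) from hinge to free edge. Swings freely, no spring, 50 g leaf, lightly damped; upright at 1.07 and past that it falls over by its own weight.
- tag_c_hinge (a point): Middle of this tag's hinge axis, 56 mm above the table, on a small fixed bracket (84 along the hinge, 40 across). x axis: along the hinge, towards the bin; y: towards the left stop; z: up.
- tag_c_edge (a point): Middle of the leaf's free edge, a rolled bead 6 thick, 64 long, 42 mm from the hinge. Leaf: aluminium sheet 2.6 thick, one face with a black bar (46 x 10), the other a black disc (29). At rest the edge is 76 mm above the table, open below, so a fingertip fits under it from its outer side. Edges of neighbours lying towards each other: 60 mm apart. x axis: along the hinge.
- tag_d (a joint): Hinge of a stock tag, rad. 0: leaf on its left (+y) stop, bar face up = reorder. 2.14: turned over like a page onto its right (-y) stop, disc face up = in stock. At both stops the leaf rises 0.5 rad (29 deg) from hinge to free edge. Swings freely, no spring, 50 g leaf, lightly damped; upright at 1.07 and past that it falls over by its own weight.
- tag_d_hinge (a point): Middle of this tag's hinge axis, 56 mm above the table, on a small fixed bracket (84 along the hinge, 40 across). x axis: along the hinge, towards the bin; y: towards the left stop; z: up.
- tag_d_edge (a point): Middle of the leaf's free edge, a rolled bead 6 thick, 64 long, 42 mm from the hinge. Leaf: aluminium sheet 2.6 thick, one face with a black bar (46 x 10), the other a black disc (29). At rest the edge is 76 mm above the table, open below, so a fingertip fits under it from its outer side. Edges of neighbours lying towards each other: 60 mm apart. x axis: along the hinge.
- bearing: Steel bearing ring, 42 across, 14 high, on the tray in front of the tags. Loose; to be left alone. Origin: on its underside.
- hex_bolt: Loose hex bolt with a nut, 60 long, 22 thick, lying on the tray in front of the tags. Loose; to be left alone. Origin: on its underside, near the middle of its length.
- flanged_bush: Brass flanged bush, 38 across, 20 high, on the tray in front of the tags. Loose; to be left alone. Origin: on its underside.
- gear: Steel gear, 70 across, 24 high, on the mat at the right. Loose; to be left alone. Origin: on its underside.
- wrench: Wrench, 200 long, on the mat at the right. Loose; to be left alone. Origin: on its underside.
- screwdriver: Screwdriver, 200 long, on the mat at the left. Loose; to be left alone. Origin: on its underside.
Things that resemble listed ones, but are neither listed nor needed, are in the scene too. What is shaped like the bin_bolts but pink is not meant. Leave any purple look-alike of the bin_low alone.

How it is judged:
At the end, for the whole second after the job is handed in: The tag in front of each full bin (bolts, bushes, nuts) lies over to the right with its disc up (joint above 2.00), the tag in front of the nearly empty bin lies to the left with its bar up (joint below 0.14), all tags at rest, and every bin within 20 mm of where it stood ((horizontal distance between bin_bolts and tag_a_hinge above 0.18 m or value of joint tag_a above 2 rad) and (horizontal distance between bin_bushes and tag_a_hinge above 0.18 m or value of joint tag_a above 2 rad) and (horizontal distance between bin_nuts and tag_a_hinge above 0.18 m or value of joint tag_a above 2 rad) and (horizontal distance between bin_low and tag_a_hinge above 0.18 m or value of joint tag_a below 0.14 rad) and (horizontal distance between bin_bolts and tag_b_hinge above 0.18 m or value of joint tag_b above 2 rad) and (horizontal distance between bin_bushes and tag_b_hinge above 0.18 m or value of joint tag_b above 2 rad) and (horizontal distance between bin_nuts and tag_b_hinge above 0.18 m or value of joint tag_b above 2 rad) and (horizontal distance between bin_low and tag_b_hinge above 0.18 m or value of joint tag_b below 0.14 rad) and (horizontal distance between bin_bolts and tag_c_hinge above 0.18 m or value of joint tag_c above 2 rad) and (horizontal distance between bin_bushes and tag_c_hinge above 0.18 m or value of joint tag_c above 2 rad) and (horizontal distance between bin_nuts and tag_c_hinge above 0.18 m or value of joint tag_c above 2 rad) and (horizontal distance between bin_low and tag_c_hinge above 0.18 m or value of joint tag_c below 0.14 rad) and (horizontal distance between bin_bolts and tag_d_hinge above 0.18 m or value of joint tag_d above 2 rad) and (horizontal distance between bin_bushes and tag_d_hinge above 0.18 m or value of joint tag_d above 2 rad) and (horizontal distance between bin_nuts and tag_d_hinge above 0.18 m or value of joint tag_d above 2 rad) and (horizontal distance between bin_low and tag_d_hinge above 0.18 m or value of joint tag_d below 0.14 rad) and distance of each of bin_bolts, bin_bushes, bin_nuts, bin_low from where it was at the start of the episode below 0.02 m and velocity of joint tag_a between -0.1 and 0.1 rad/s and velocity of joint tag_b between -0.1 and 0.1 rad/s and velocity of joint tag_c between -0.1 and 0.1 rad/s and velocity of joint tag_d between -0.1 and 0.1 rad/s); the robot touches nothing.
It fails at once if a bin is pushed away, lifted or carried (more than 20 mm) (distance of any of bin_bolts, bin_bushes, bin_nuts, bin_low from where it was at the start of the episode above 0.02 m).
It fails at once if a loose part or tool is knocked, lifted or carried away (more than 25 mm) (distance of any of bearing, hex_bolt, flanged_bush, gear, wrench, screwdriver from where it was at the start of the episode above 0.025 m).
It fails at once if a tag leaf is pinched or pressed hard (fingers on it with more than 30 N) (contact force between the fingers and tag_a above 30 N or contact force between the fingers and tag_b above 30 N or contact force between the fingers and tag_c above 30 N or contact force between the fingers and tag_d above 30 N).
It also fails if it takes over 67 s, if anything falls off the work surface, if the arm or the gripper's body presses on something with over 40 N, if the wrist force passes 120 N, or if a joint passes its speed limit or range.

## Working session

There is one attempt and no reset: what is moved stays moved. The work goes in short steps, Python scripts to look and compute and a tool call to move; the robot and the scene stay as the last step left them, time stands still between calls to the robot, and variables do not carry over. Pictures are saved under pics/ and viewed, and the job is handed in when it is done.

Besides the shell and the picture viewer there is one more tool, called after "Emit:" as name(argument=value, ...) on one line, values as JSON. apply_moves: Moves the arm, as the interface text tells. Its arguments: {"type":"object","properties":{"plan":{"type":"string"}},"required":["plan"]}

```bash
mkdir -p pics
cat > h.py <<'E'
import numpy as np,cv2
from bench import *
def grab(n,tag):
    im,d=get_image(n); np.savez(f'{n}_{tag}.npz',im=im,d=d); cv2.imwrite(f'pics/{n}_{tag}.png',im[:,:,::-1]); return im,d
E
python3 - <<'E'
from h import *
for n in('side','top'):
    grab(n,'0'); print(n,camera_model(n))
print(observe(),tip_extent)
E
```

```text
side {'camera_matrix': array([[509.1166518 ,   0.        , 314.11325208],
       [  0.        , 509.1166518 , 237.72852099],
       [  0.        ,   0.        ,   1.        ]]), 'D': array([-0.04722516,  0.        ,  0.        ,  0.        ,  0.        ]), 'position': array([0.35655971, 1.00419596, 1.30853621]), 'attitude': array([-0.19927646,  2.90439246, -1.02927206])}
top {'camera_matrix': array([[557.06902854,   0.        , 326.07610746],
       [  0.        , 557.06902854, 235.15769829],
       [  0.        ,   0.        ,   1.        ]]), 'D': array([-0.10775358,  0.        ,  0.        ,  0.        ,  0.        ]), 'position': array([0.3896638 , 0.02024409, 1.37727529]), 'attitude': array([-2.16076086,  2.18773314, -0.1318755 ])}
{'clock': 0.1, 'q': array([-1.39134715e+00,  3.81140613e-01,  1.29815609e+00,  9.24419966e-06,
        1.46358135e+00, -2.15331029e-01]), 'joint_velocities': array([ 0.00083781, -0.00226376, -0.00435769, -0.00132839, -0.0027814 ,
       -0.00018866]), 'effort': array([ 4.08528984e-03, -4.49220371e+01, -2.31656778e+01, -1.90291903e-04,
        3.65420485e-03,  3.54542337e-06]), 'tcp_pos': array([ 0.21147343, -0.50746019,  0.24177681]), 'ee_rot': array([-3.07932864e+00, -6.15846654e-01, -5.06359303e-05]), 'force': array([-1.12016619,  0.70570991,  0.07275565]), 'ft_torque': array([-0.00435179, -0.0384793 , -0.0442488 ]), 'finger_gap': 0.08547303578751601} 0.011
```

View pics/top_0.png

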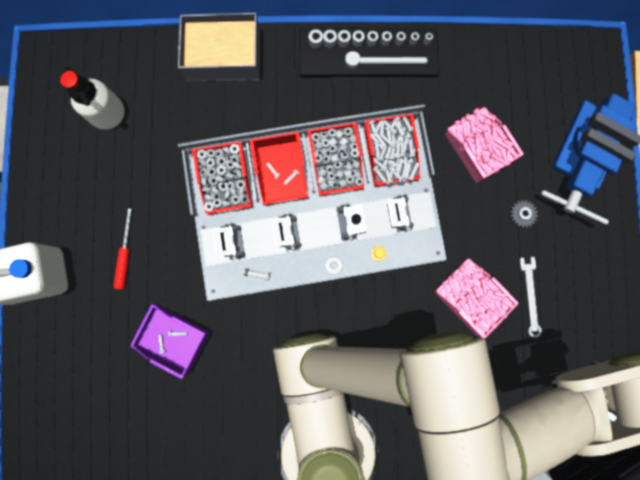

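View pics/side_0.png

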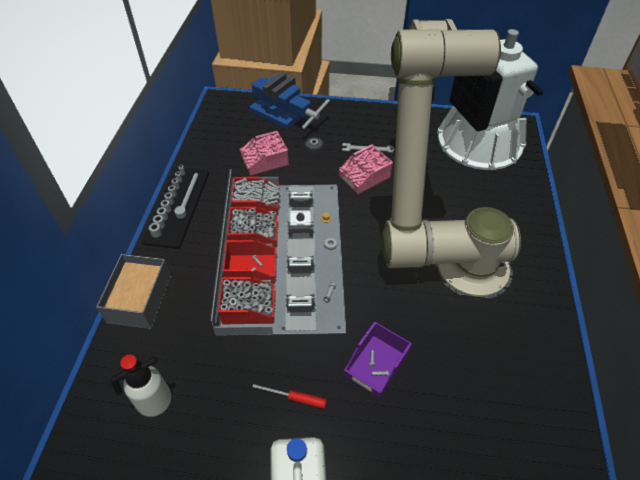

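Run:
```python
from h import *
im=np.load('top_0.npz')['im'][:,:,::-1]
cv2.imwrite('pics/c0.png',cv2.resize(im[100:305,170:450],(800,586),interpolation=cv2.INTER_CUBIC))
im=np.load('side_0.npz')['im'][:,:,::-1]
cv2.imwrite('pics/c1.png',cv2.resize(im[165:340,205:350],None,fx=3.4,fy=3.4,interpolation=cv2.INTER_CUBIC))
```

```text
(no output)
```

View pics/c0.png

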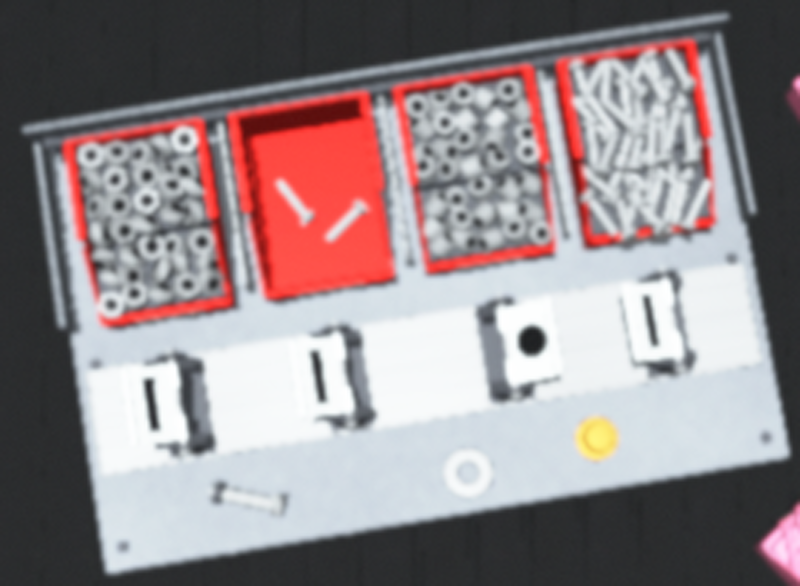

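View pics/c1.png

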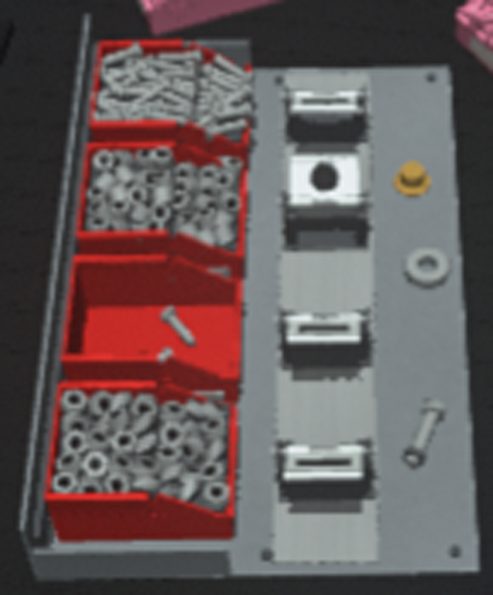

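```bash
cat >> h.py <<'E'
from scipy.spatial.transform import Rotation as R
def cloud(n,d):
    m=camera_model(n);K=m['camera_matrix'];D=m['D']
    v,u=np.mgrid[0:480,0:640]
    p=cv2.undistortPoints(np.stack([u.ravel(),v.ravel()],1).astype(np.float32)[:,None],K,D)[:,0]
    pc=np.c_[p,np.ones(len(p))]*d.reshape(-1,1)
    return (R.from_rotvec(m['attitude']).apply(pc)+m['position']).reshape(480,640,3)
E
python3 - <<'E'
from h import *
S={}
for n in('top','side'):
    f=np.load(n+'_0.npz');P=cloud(n,f['d']);S[n]=P;im=f['im']
    if n=='top':
        for (u,v) in [(228,242),(288,232),(354,218),(400,212),(250,225),(257,273),(334,265),(379,253),(215,160),(245,165)]: print(n,u,v,P[v,u].round(4),im[v,u])
# leaf points: z 0.05..0.09, in tag zone
P=S['top'];z=P[...,2]
m=((z>.045)&(z<.1)).astype(np.uint8); m[:185]=0;m[265:]=0;m[:,:195]=0;m[:,440:]=0
n,l,s,c=cv2.connectedComponentsWithStats(m)
for i in range(1,n):
    if s[i,4]>30:
        q=P[l==i]; print(s[i],q.mean(0).round(4),q.min(0).round(4),q.max(0).round(4))
E
```

```text
top 228 242 [0.5151 0.2312 0.0668] [251 252 253]
top 288 232 [0.5376 0.0893 0.0637] [250 252 252]
top 354 218 [ 0.5684 -0.0676  0.0706] [34 35 37]
top 400 212 [ 0.5825 -0.1784  0.0643] [239 243 244]
top 250 225 [0.5624 0.1863 0.0079] [246 248 249]
top 257 273 [0.4429 0.1674 0.0221] [219 226 228]
top 334 265 [ 0.461  -0.0205  0.0047] [213 223 230]
top 379 253 [ 0.4876 -0.1297  0.0282] [254 243 127]
top 215 160 [0.7146 0.2648 0.0635] [127 133 138]
top 245 165 [0.7107 0.1973 0.0232] [135  53  53]
[ 199  185   52   29 1145] [0.6257 0.2438 0.0592] [0.5882 0.1811 0.0451] [0.6565 0.3026 0.0775]
[318 185  44   9 204] [ 0.6458 -0.0247  0.0544] [ 0.6339 -0.0877  0.045 ] [0.6532 0.0168 0.0722]
[387 193  26  38 567] [ 0.582 -0.175  0.066] [ 0.5408 -0.2096  0.045 ] [ 0.6298 -0.1464  0.0863]
[337 203  31  37 646] [ 0.5649 -0.0665  0.0664] [ 0.5195 -0.097   0.046 ] [ 0.6061 -0.0278  0.0856]
[271 213  30  37 644] [0.5385 0.0991 0.0658] [0.4972 0.0616 0.0452] [0.5844 0.1286 0.0854]
[212 222  31  38 684] [0.5171 0.2379 0.0657] [0.4751 0.2006 0.0452] [0.5643 0.2689 0.0849]
```

Run:
```python
from h import *
f=np.load('top_0.npz');P=cloud('top',f['d'])
th=0.156;ex=np.array([np.cos(th),np.sin(th)]);ey=np.array([-ex[1],ex[0]])
X=P[...,:2]@ex;Y=P[...,:2]@ey;Z=P[...,2]
sel=(X>.44)&(X<.66)
for c in [(.5171,.2379),(.5385,.0991),(.5649,-.0665),(.582,-.175)]:
    c=np.array(c);x0,y0=c@ex,c@ey
    s=(abs(X-x0)<.12)&(abs(Y-y0)<.06)&(Z>.03)&(Z<.1)&(X<.62)
    m=s&(Z>.045)&(X<x0+.055)
    print('c',x0.round(4),y0.round(4),'Xrange',np.percentile(X[m],[1,5,50,95,99]).round(4))
    for b in np.arange(-.05,.05,.005):
        k=(abs(X-x0)<.025)&(Y-y0>=b)&(Y-y0<b+.005)
        if k.any(): print((y0+b+.0025).round(4), np.median(Z[k]).round(4),k.sum(),end=' | ')
    print()
# leaf white mask & height, centre of bar
```

```text
c 0.5478 0.1547 Xrange [0.5069 0.5119 0.548  0.5846 0.589 ]
0.1072 0.0071 40 | 0.1122 0.008 41 | 0.1172 0.0079 42 | 0.1222 0.0104 42 | 0.1272 0.0098 39 | 0.1322 0.0097 41 | 0.1372 0.0128 68 | 0.1422 0.0579 68 | 0.1472 0.0609 48 | 0.1522 0.0637 49 | 0.1572 0.0673 48 | 0.1622 0.0708 45 | 0.1672 0.0726 52 | 0.1722 0.0744 52 | 0.1772 0.0787 42 | 0.1822 0.0778 9 | 0.1922 0.0072 14 | 0.1972 0.0072 42 | 0.2022 0.0081 45 | 
c 0.5474 0.0142 Xrange [0.5064 0.5117 0.5474 0.5834 0.5877]
-0.0333 0.0061 41 | -0.0283 0.0068 41 | -0.0233 0.0071 40 | -0.0183 0.0087 42 | -0.0133 0.011 38 | -0.0083 0.0102 39 | -0.0033 0.055 53 | 0.0017 0.059 43 | 0.0067 0.0616 44 | 0.0117 0.0642 44 | 0.0167 0.0672 47 | 0.0217 0.0703 45 | 0.0267 0.0727 48 | 0.0317 0.0762 44 | 0.0367 0.0782 46 | 0.0417 0.0432 6 | 0.0467 0.0072 39 | 0.0517 0.0071 42 | 0.0567 0.0075 41 | 0.0617 0.0078 37 | 
c 0.5477 -0.1535 Xrange [0.5064 0.5127 0.5477 0.5841 0.5878]
-0.201 0.0069 43 | -0.196 0.0067 38 | -0.191 0.0064 40 | -0.186 0.008 8 | -0.181 0.0792 14 | -0.176 0.079 47 | -0.171 0.0753 43 | -0.166 0.0732 49 | -0.161 0.0688 45 | -0.156 0.0656 47 | -0.151 0.0641 47 | -0.146 0.0608 45 | -0.141 0.0581 53 | -0.136 0.0122 57 | -0.131 0.0098 37 | -0.126 0.0098 41 | -0.121 0.0086 40 | -0.116 0.0063 39 | -0.111 0.0068 42 | -0.106 0.0073 40 | 
c 0.5477 -0.2633 Xrange [0.5071 0.5115 0.5477 0.5847 0.5881]
-0.3108 0.0068 38 | -0.3058 0.0067 36 | -0.3008 0.0072 39 | -0.2958 0.0094 38 | -0.2908 0.0096 21 | -0.2808 0.0586 24 | -0.2758 0.0595 44 | -0.2708 0.0616 36 | -0.2658 0.0646 40 | -0.2608 0.0678 39 | -0.2558 0.0708 41 | -0.2508 0.0721 44 | -0.2458 0.0098 74 | -0.2408 0.0739 87 | -0.2358 0.0066 43 | -0.2308 0.0069 37 | -0.2258 0.0066 43 | -0.2208 0.0069 40 | -0.2158 0.0066 39 |
```

Candidates: bins, left to right in the top view, are nuts (220,178), low (282,170), bushes (337,158) and bolts (394,150). Look-alikes to ignore are pink at (484,143) and (477,298), and purple at (170,340). Tags are bar (228,242), bar (288,232), disc (354,218) and bar (400,212). So the leftmost tag (nuts) and the rightmost (bolts) are wrong, and both need pushing left to right. The crop confirms this.

First I'll close the fingers and turn so that tool x points along tray +y.

Emit:
apply_moves(plan="0 0 0 0 0 -0.148 0;0 0 0 0 0 -0.148 0;0 0 0 0 0 -0.148 0;0 0 0 0 0 -0.148 0;0 0 0 0 0 -0.148 0;0 0 0 0 0 -0.148 0;0 0 0 0 0 -0.148 0;0 0 0 0 0 -0.148 0;0 0 0 0 0 -0.148 0;0 0 0 0 0 0 0")

```text
clock: 1.1
tcp_pos: [0.2112, -0.5058, 0.2379]
ee_rot: [-2.008, -2.405, -0.01]
force: [-0.5, 0.8, -0.5]
finger_gap: 0.0001
```

```bash
cat >> h.py <<'E'
th=0.156;ex=np.array([np.cos(th),np.sin(th),0]);ey=np.array([-ex[1],ex[0],0]);ez=np.array([0,0,1.])
T=np.array([ex,ey,ez])
def st():
    o=observe();r=R.from_rotvec(o['ee_rot']).as_matrix()
    print('t',round(o['clock'],2),'tray pos',(T@o['tcp_pos']).round(4),'toolx',(T@r[:,0]).round(3),'tooly',(T@r[:,1]).round(3),'F',o['force'].round(1),'gap',round(o['finger_gap'],4))
    return o,r
def to(X,Y,Z):
    o,r=st(); d=r.T@(T.T@np.array([X,Y,Z])-o['tcp_pos']); 
    Rd=np.stack([ey,ex,-ez],1); print('tool shift',d.round(4),'turn',R.from_matrix(r.T@Rd).as_rotvec().round(3))
E
python3 -c "
from h import *
print(observe()['q'].round(3), tip_extent)
to(.5477,-.2095,.16)"
```

```text
[-1.391  0.385  1.304  0.     1.463 -1.571] 0.011
t 1.1 tray pos [ 0.13   -0.5324  0.2379] toolx [-0.023  1.     0.01 ] tooly [1.    0.023 0.   ] F [-0.5  0.8 -0.5] gap 0.0001
tool shift [0.3122 0.4251 0.0812] turn [-0.    -0.01   0.023]
```

Emit:
apply_moves(plan="0.026 0.035 0.003 0 0 0.02 0;0.026 0.035 0.003 0 0 0 0;0.026 0.035 0.003 0 0 0 0;0.026 0.035 0.003 0 0 0 0;0.026 0.035 0.003 0 0 0 0;0.026 0.035 0.003 0 0 0 0;0.026 0.035 0.003 0 0 0 0;0.026 0.035 0.003 0 0 0 0;0.026 0.035 0.003 0 0 0 0;0.026 0.035 0.003 0 0 0 0;0.026 0.035 0.003 0 0 0 0;0.02 0.03 0.003 0 0 0 0;0 0 0 0 0 0 0")

```text
clock: 2.4
tcp_pos: [0.5938, -0.132, 0.2001]
ee_rot: [-2.104, -2.316, -0.01]
force: [-0.8, -0.6, -0.1]
finger_gap: 0.0002
```

```bash
python3 -c "
from h import *
to(.5477,-.2095,.12)"
```

```text
t 2.4 tray pos [ 0.5661 -0.2227  0.2001] toolx [0.06  0.998 0.013] tooly [ 0.998 -0.06  -0.004] F [-0.8 -0.6 -0.1] gap 0.0002
tool shift [ 0.011  -0.0188  0.0803] turn [-0.003 -0.013 -0.06 ]
```

Emit:
apply_moves(plan="0.011 -0.018 0 0 -0.013 -0.06 0;0 0 0 0 0 0 0;0 0 0.03 0 0 0 0;0 0 0.03 0 0 0 0;0 0 0.02 0 0 0 0;0 0 0 0 0 0 0")

```text
clock: 3.0
tcp_pos: [0.5742, -0.1247, 0.1179]
ee_rot: [-2.065, -2.366, 0.004]
force: [0.8, 0.0, 0.5]
finger_gap: -0.0001
```

```bash
python3 -c "
from h import *
to(.5477,-.2095,.073)
for n in('top','side'): grab(n,'1')
im=np.load('side_1.npz')['im'][:,:,::-1]
cv2.imwrite('pics/c2.png',cv2.resize(im[140:320,220:400],None,fx=3.3,fy=3.3,interpolation=cv2.INTER_CUBIC))"
```

```text
t 3.0 tray pos [ 0.5478 -0.2124  0.1179] toolx [ 0.02   1.    -0.001] tooly [ 1.    -0.02  -0.002] F [0.8 0.  0.5] gap -0.0001
tool shift [ 0.0029 -0.0001  0.0449] turn [-0.002  0.001 -0.02 ]
```

View pics/c2.png

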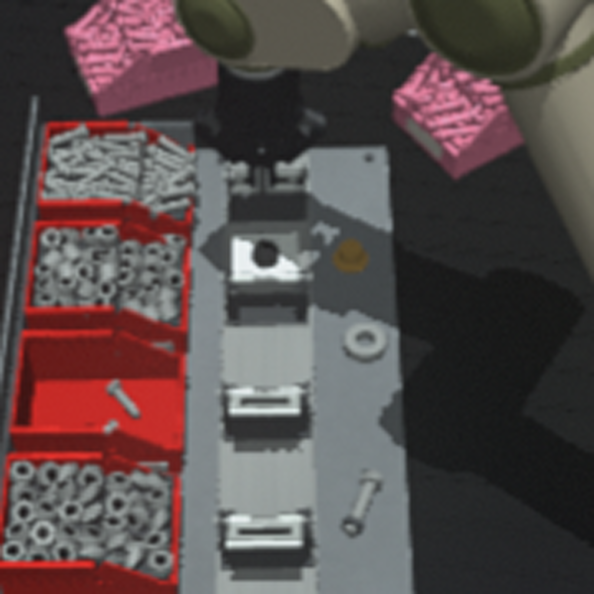

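The closed fingers stand over the gap between tags c and d, near crop pixel (262,185). Next is going down.

Emit:
apply_moves(plan="0.003 0 0 0 0 -0.02 0;0 0 0.015 0 0 0 0;0 0 0.015 0 0 0 0;0 0 0.015 0 0 0 0;0 0 0 0 0 0 0")

```text
clock: 3.6
tcp_pos: [0.5785, -0.1236, 0.0817]
ee_rot: [2.03, 2.377, 0.004]
force: [-1.0, 0.1, 0.6]
finger_gap: -0.0002
```

```bash
python3 -c "
from h import *
to(.5477,-.2245,.073)
for n in('side',): grab(n,'2')
im=np.load('side_2.npz')['im'][:,:,::-1]
cv2.imwrite('pics/c3.png',cv2.resize(im[150:250,240:360],None,fx=5,fy=5,interpolation=cv2.INTER_CUBIC))"
```

```text
t 3.6 tray pos [ 0.5522 -0.212   0.0817] toolx [-0.001  1.    -0.011] tooly [1.    0.001 0.013] F [-1.   0.1  0.6] gap -0.0002
tool shift [-0.0124 -0.0047  0.0088] turn [0.013 0.011 0.001]
```

View pics/c3.png

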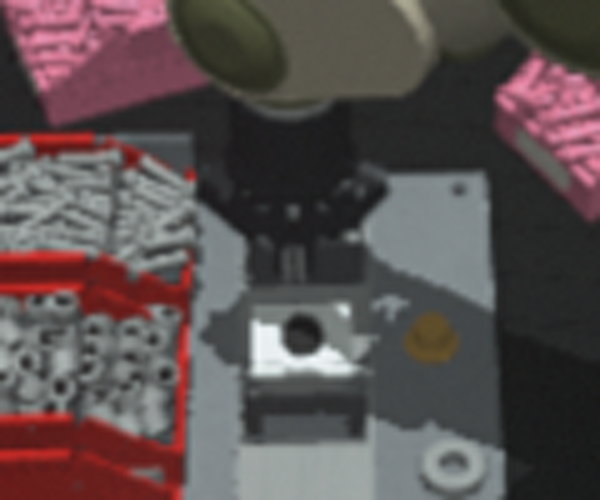

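Emit:
apply_moves(plan="0 -0.002 0.006 0.013 0.011 0 0;-0.004 -0.002 0.005 0 0 0 0;-0.004 0 0 0 0 0 0;-0.004 0 0 0 0 0 0;-0.004 0 0 0 0 0 0;0 0 0 0 0 0 0")

```text
clock: 4.25
tcp_pos: [0.5789, -0.1415, 0.075]
ee_rot: [2.038, 2.386, 0.006]
force: [-0.3, 4.3, 1.3]
finger_gap: -0.0
```

```bash
python3 -c "
from h import *
to(.5477,-.2295,.073)"
```

```text
t 4.25 tray pos [ 0.5499 -0.2297  0.075 ] toolx [-0.001  1.    -0.   ] tooly [1.    0.001 0.005] F [-0.3  4.3  1.3] gap -0.0
tool shift [ 0.0002 -0.0022  0.002 ] turn [0.005 0.    0.001]
```

Contact is at about 4 N. Now I'll follow the arc.

Emit:
apply_moves(plan="-0.002 0 -0.004 0 0 0 0;-0.003 0 -0.004 0 0 0 0;-0.004 0 -0.004 0 0 0 0;-0.004 0 -0.003 0 0 0 0")

```text
clock: 4.65
tcp_pos: [0.5811, -0.1553, 0.0916]
ee_rot: [2.037, 2.386, 0.006]
force: [-0.7, 0.4, 1.1]
finger_gap: 0.0002
```

```bash
python3 -c "
from h import *
st()
for n in('top',): im,_=grab(n,'3')
cv2.imwrite('pics/c4.png',cv2.resize(im[160:280,300:450,::-1],None,fx=5,fy=5,interpolation=cv2.INTER_CUBIC))"
```

```text
t 4.65 tray pos [ 0.5499 -0.2437  0.0916] toolx [-0.002  1.    -0.   ] tooly [1.    0.002 0.005] F [-0.7  0.4  1.1] gap 0.0002
```

View pics/c4.png

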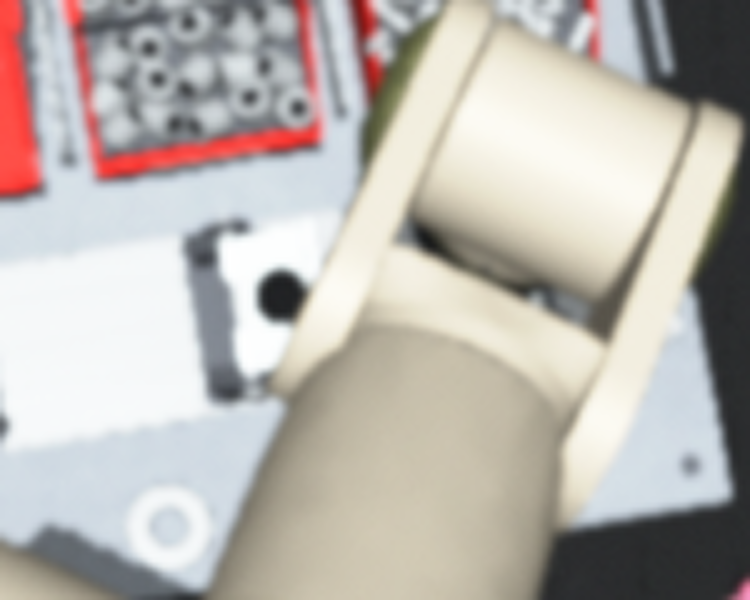

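The top view is blocked by the arm: tag d is hidden, and only tag c's disc shows at crop (280,295). Continuing along the arc.

Emit:
apply_moves(plan="-0.005 0 -0.002 0 0 0 0;-0.005 0 -0.001 0 0 0 0;-0.005 0 -0.001 0 0 0 0;-0.005 0 0 0 0 0 0;-0.005 0 0 0 0 0 0;-0.005 0 0 0 0 0 0;-0.005 0 0 0 0 0 0;-0.005 0 0 0 0 0 0;0 0 0 0 0 0 0")

```text
clock: 5.6
tcp_pos: [0.5882, -0.2006, 0.0961]
ee_rot: [2.038, 2.383, 0.005]
force: [0.9, 0.4, -0.3]
finger_gap: 0.0003
```

```bash
python3 -c "
from h import *
st()
for n in('side',): im,_=grab(n,'4')
cv2.imwrite('pics/c5.png',cv2.resize(im[150:250,240:360,::-1],None,fx=5,fy=5,interpolation=cv2.INTER_CUBIC))"
```

```text
t 5.6 tray pos [ 0.5499 -0.2895  0.0961] toolx [ 0.     1.    -0.002] tooly [ 1.    -0.     0.006] F [ 0.9  0.4 -0.3] gap 0.0003
```

View pics/c5.png

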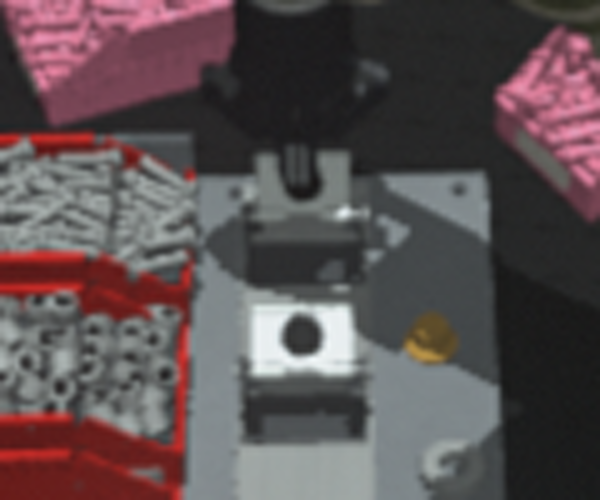

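Tag d has turned over; its disc is at crop (300,180), partly behind the fingers. Now I'll lift and go to the left tag.

Emit:
apply_moves(plan="0 0 -0.03 0 0 0 0;0 0 -0.04 0 0 0 0;0.02 0 -0.03 0 0 0 0;0.04 0 0 0 0 0 0;0.04 0 0 0 0 0 0;0.04 0 0 0 0 0 0;0.04 0 0 0 0 0 0;0.04 0 0 0 0 0 0;0.04 0 0 0 0 0 0;0.04 0 0 0 0 0 0;0.04 0 0 0 0 0 0;0.04 0 0 0 0 0 0;0.04 0 0 0 0 0 0;0.04 0 0 0 0 0 0;0.04 0 0 0 0 0 0;0 0 0 0 0 0 0")

```text
clock: 7.25
tcp_pos: [0.5037, 0.315, 0.2003]
ee_rot: [2.038, 2.384, 0.01]
force: [-0.4, -0.4, 0.2]
finger_gap: 0.0001
```

```bash
python3 -c "
from h import *
to(.5477,.207,.12)"
```

```text
t 7.25 tray pos [0.5466 0.2329 0.2003] toolx [-0.  1.  0.] tooly [1.    0.    0.008] F [-0.4 -0.4  0.2] gap 0.0001
tool shift [-0.026   0.0005  0.0803] turn [ 0.008 -0.     0.   ]
```

Emit:
apply_moves(plan="-0.02 0 0 0.008 0 0 0;0 0 0.03 0 0 0 0;0 0 0.03 0 0 0 0;0 0 0.02 0 0 0 0;0 0 0.015 0 0 0 0;0 0 0.015 0 0 0 0;0 0 0.01 0 0 0 0;0 0 0 0 0 0 0")

```text
clock: 8.05
tcp_pos: [0.5062, 0.2945, 0.0769]
ee_rot: [2.037, 2.391, 0.002]
force: [0.6, -0.6, 0.5]
finger_gap: 0.0003
```

```bash
python3 -c "
from h import *
to(.5477,.1945,.074)
im,_=grab('side','5')
cv2.imwrite('pics/c6.png',cv2.resize(im[220:340,230:370,::-1],None,fx=5,fy=5,interpolation=cv2.INTER_CUBIC))"
```

```text
t 8.05 tray pos [0.5458 0.2123 0.0769] toolx [-0.004  1.    -0.   ] tooly [1.    0.004 0.002] F [ 0.6 -0.6  0.5] gap 0.0003
tool shift [-0.0178  0.0018  0.0029] turn [0.002 0.    0.004]
```

View pics/c6.png

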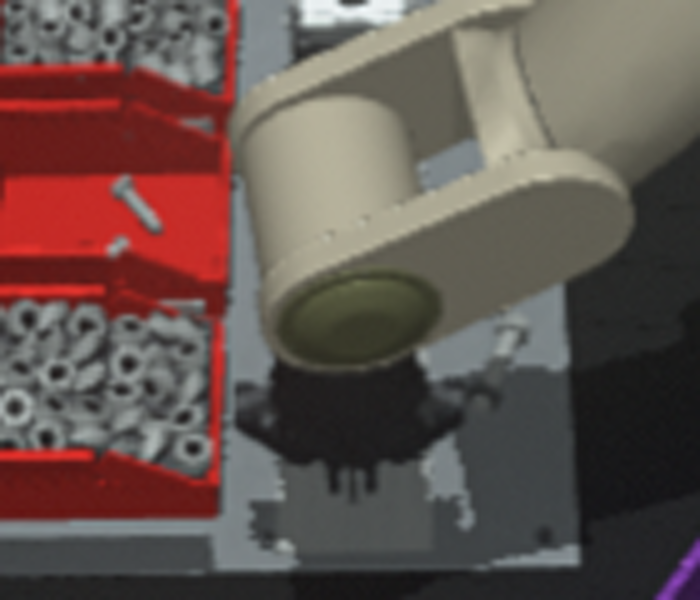

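The fingers are down at the left of tag a, tips at crop (352,490), and the gripper clears the bin at (210,510) and the bolt at (500,350). Next I'll make contact, then follow the arc.

Emit:
apply_moves(plan="-0.004 0.001 0.003 0 0 0 0;-0.004 0 0 0 0 0 0;-0.004 0 0 0 0 0 0;-0.004 0 0 0 0 0 0;0 0 0 0 0 0 0")

```text
clock: 8.6
tcp_pos: [0.5117, 0.2777, 0.0772]
ee_rot: [2.035, 2.388, 0.01]
force: [-0.0, -0.4, -0.3]
finger_gap: -0.0001
```

```bash
python3 -c "
from h import *
to(.5477,.1905,.074)"
```

```text
t 8.6 tray pos [0.5486 0.1948 0.0772] toolx [-0.003  1.     0.001] tooly [1.    0.003 0.008] F [-0.  -0.4 -0.3] gap -0.0001
tool shift [-0.0043 -0.0009  0.0032] turn [ 0.008 -0.001  0.003]
```

Emit:
apply_moves(plan="0 0 0.005 0 0 0 0;-0.003 0 0.001 0 0 0 0;-0.003 0 -0.002 0 0 0 0;-0.003 0 -0.004 0 0 0 0;-0.003 0 -0.004 0 0 0 0;-0.004 0 -0.004 0 0 0 0;-0.004 0 -0.003 0 0 0 0")

```text
clock: 9.3
tcp_pos: [0.5148, 0.2584, 0.0892]
ee_rot: [2.035, 2.39, 0.015]
force: [-1.5, 0.9, -0.1]
finger_gap: -0.0002
```

```bash
python3 -c "
from h import *
st()"
```

```text
t 9.3 tray pos [0.5487 0.1753 0.0892] toolx [-0.004  1.     0.004] tooly [1.    0.004 0.009] F [-1.5  0.9 -0.1] gap -0.0002
```

Emit:
apply_moves(plan="-0.005 0 -0.003 0 0 0 0;-0.005 0 -0.002 0 0 0 0;-0.005 0 -0.001 0 0 0 0;-0.005 0 0 0 0 0 0;-0.005 0 0 0 0 0 0;-0.005 0 0 0 0 0 0;-0.005 0 0 0 0 0 0;-0.005 0 0 0 0 0 0;-0.002 0 0 0 0 0 0;0 0 0 0 0 0 0")

```text
clock: 10.3
tcp_pos: [0.5221, 0.2116, 0.0954]
ee_rot: [2.036, 2.388, 0.013]
force: [-0.1, 0.9, 0.3]
finger_gap: 0.0005
```

```bash
python3 -c "
from h import *
st()
im,_=grab('side','6')
cv2.imwrite('pics/c7.png',cv2.resize(im[220:340,230:370,::-1],None,fx=5,fy=5,interpolation=cv2.INTER_CUBIC))"
```

```text
t 10.3 tray pos [0.5487 0.1279 0.0954] toolx [-0.003  1.     0.003] tooly [1.    0.003 0.008] F [-0.1  0.9  0.3] gap 0.0005
```

View pics/c7.png

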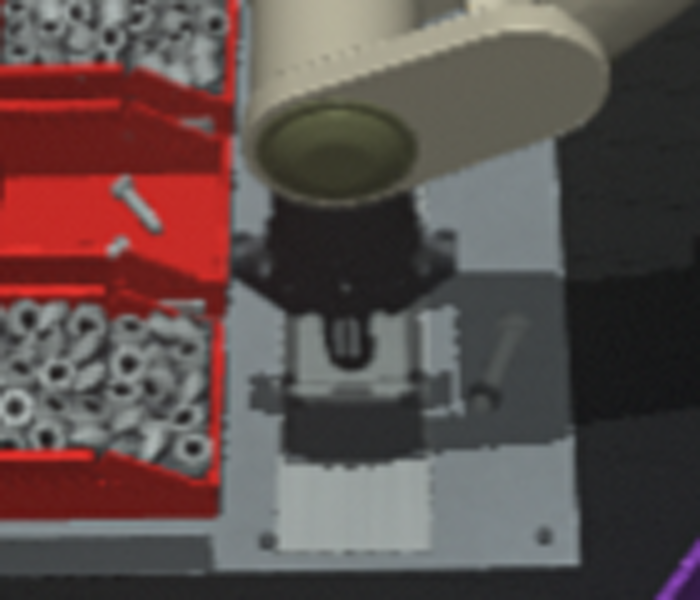

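Tag a is over too, with its disc at crop (350,345). I'll lift, move well aside toward the robot's right, and check from above.

Emit:
apply_moves(plan="0 0 -0.03 0 0 0 0;0 0 -0.04 0 0 0 0;0 0 -0.04 0 0 0 0;0 0 -0.03 0 0 0 0;-0.035 -0.035 0 0 0 0 0;-0.035 -0.035 0 0 0 0 0;-0.035 -0.035 0 0 0 0 0;-0.035 -0.035 0 0 0 0 0;-0.035 -0.035 0 0 0 0 0;-0.04 -0.03 0 0 0 0 0;-0.04 -0.03 0 0 0 0 0;-0.04 -0.03 0 0 0 0 0;-0.04 -0.03 0 0 0 0 0;-0.04 -0.02 0 0 0 0 0;-0.04 -0.02 0 0 0 0 0;-0.04 -0.02 0 0 0 0 0;-0.04 -0.02 0 0 0 0 0;-0.04 -0.01 0 0 0 0 0;0 0 0 0 0 0 0")

```text
clock: 12.25
tcp_pos: [0.22, -0.3907, 0.2383]
ee_rot: [2.018, 2.387, 0.013]
force: [-0.4, 0.3, -0.2]
finger_gap: 0.0006
```

Run:
```python
from h import *
st()
im,d=grab('top','7'); P=cloud('top',d); grab('side','7')
cv2.imwrite('pics/c8.png',cv2.resize(im[100:305,170:450,::-1],(800,586),interpolation=cv2.INTER_CUBIC))
A=np.load('top_0.npz')
Pt=P@T.T
for y0 in(.1405,.0005,-.1395,-.2795):
    o=[]
    for b in np.arange(-.045,.05,.01):
        k=(abs(Pt[...,0]-.5477)<.025)&(abs(Pt[...,1]-y0-b)<.003)
        o.append(round(float(np.median(Pt[...,2][k])),3) if k.any() else None)
    print(y0,o)
```

```text
t 12.25 tray pos [ 0.1567 -0.4201  0.2383] toolx [-0.011  1.    -0.007] tooly [1.    0.011 0.017] F [-0.4  0.3 -0.2] gap 0.0006
0.1405 [0.008, 0.073, 0.072, 0.066, 0.061, 0.061, 0.01, 0.007, 0.006, 0.007]
0.0005 [0.008, 0.007, 0.008, 0.011, 0.012, 0.061, 0.066, 0.072, 0.078, 0.007]
-0.1395 [0.014, 0.077, 0.072, 0.066, 0.06, 0.011, 0.01, 0.007, 0.007, 0.007]
-0.2795 [None, 0.077, 0.072, 0.068, 0.061, 0.013, 0.011, 0.006, 0.007, 0.007]
```

View pics/c8.png

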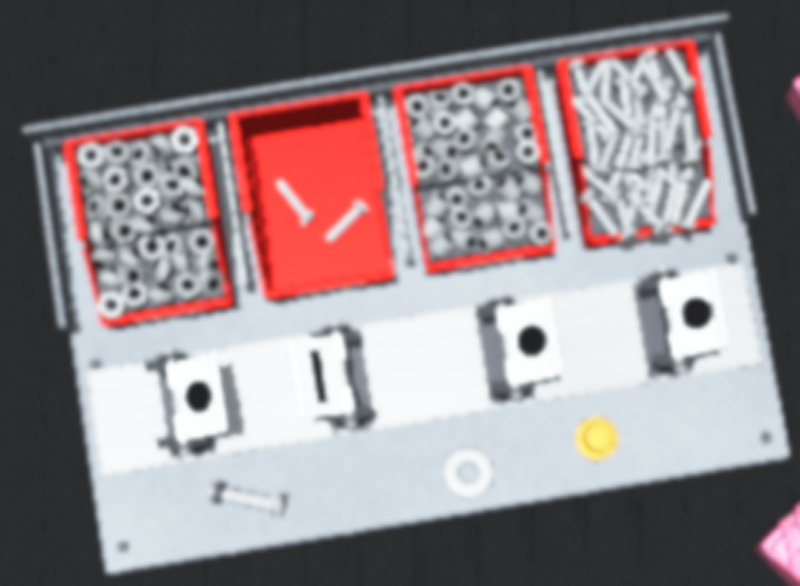

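View pics/side_7.png

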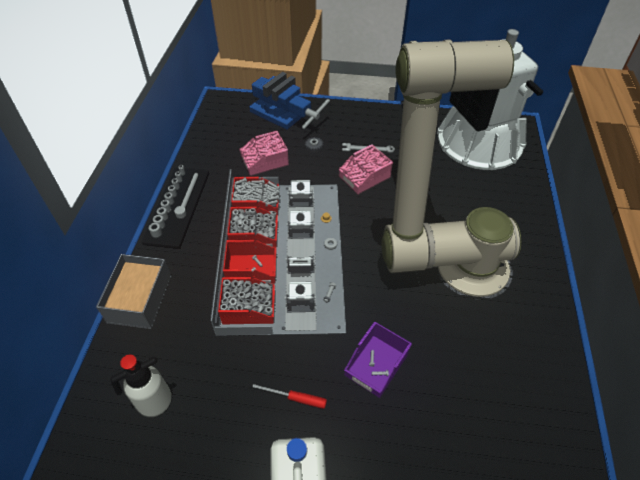

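All four look right: disc, bar, disc, disc, with the bins and loose parts where they were. One quick numeric check of the leaf slopes and of any movement, and then I'll hand in.

```bash
python3 - <<'E'
from h import *
for t in('0','7'):
  Pt=cloud('top',np.load(f'top_{t}.npz')['d'])@T.T
  for y0 in(.1405,.0005,-.1395,-.2795):
    k=(abs(Pt[...,0]-.5477)<.025)&(abs(Pt[...,1]-y0)<.038)&(Pt[...,2]>.055)
    print(t,y0,'slope',np.polyfit(Pt[...,1][k],Pt[...,2][k],1)[0].round(3),k.sum())
a,b=[np.load(f'top_{t}.npz')['im'].astype(int) for t in '07']
df=abs(a-b).max(2)>40; df[320:]=0
n,l,s,c=cv2.connectedComponentsWithStats(df.astype(np.uint8))
print(s[1:][s[1:,4]>5])
print(abs(observe()['joint_velocities']).max())
E
python3 -c "
from bench import hand_in
print(hand_in())"
```

```text
0 0.1405 slope 0.52 394
0 0.0005 slope 0.53 380
0 -0.1395 slope -0.523 372
0 -0.2795 slope 0.514 308
7 0.1405 slope -0.525 338
7 0.0005 slope 0.519 382
7 -0.1395 slope -0.521 369
7 -0.2795 slope -0.51 397
[[404 197  16  28 188]
 [391 198  14  31 281]
 [414 222   8   4  16]
 [232 225  13  29 276]
 [221 226  11  30 131]
 [246 227   9  27 148]
 [220 232   6  19  80]]
0.03391754348407886
the job is handed in; nothing more can be done
None
```

I pushed over the two wrong tags, the nuts bin's (leftmost) and the bolts bin's (rightmost), with the closed fingers. The job is handed in; no verdict was reported.

- **Tags:** The nuts, bushes and bolts bins now show the disc, and the nearly empty bin shows the bar. By depth, every leaf slopes 0.51 to 0.53, which matches the 0.5 rad stops. I did not measure tag speeds.
- **Leaf forces:** The most the tool read at the end of a move was about 4 N, while touching the bolts bin's tag. I did not log forces within the moves.
- **Other things:** Comparing the top pictures from before and after, the only changes in the tray area were at the two turned tags, so the bins and the loose parts beside them stayed put. The comparison left out the bottom third of the picture, including the tail of the wrench.
- **Finish:** The robot stood clear of everything, and the clock was at about 12.4 s. No check failed or disagreed.

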